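# Open the touch-latch cupboard

### The arm

A 6-joint arm with a two-finger parallel gripper is mounted at the origin on a cart in front of the work surface, level with it; the furniture and walls round the work are solid. World frame = base frame: x ahead of the robot, y to its left, z up, the work surface at z = 0. Lengths are in m, angles in rad, forces in N, time in s.
With the tool pointing down it reaches from about 0.375 to 0.75 m from the base axis. Payload 9 kg.
Tool frame: the origin (TCP) lies at the centre of the arm's flange, where the gripper is bolted on; the fingertips stand 173 mm ahead of it and the grasp point (between the pads) lies 155 mm ahead of it; z points along the fingers, y is the line along which they close (so a half turn about z gives the same grasp; the last joint's range is limited). The gripper opens to 85 mm and grips with 20 to 120 N. Pads are 22 mm wide; open, the fingers measure 114 mm over their backs; the gripper's body (76 mm by 85 mm) begins 54 mm behind the grasp point. The pads swing forward as they close: fully open they stand 13 mm farther back than shut.
Start: joints at [-1.377, 0.104, 0.097, 1.564, 0, 1.353], TCP at [0.24, -0.55, 0.405] pointing down, gripper open.
Joint ranges: [-2.99, 2.99], [-0.84, 1.86], [-1.1, 1.16], [-1.84, 2.11], [-1.51, 1.56], [-3.14, 3.14]. Speed limits (rad/s): [2.22, 2.22, 2.57, 3.14, 3.14, 3.14].

### API

Orientations are given as a rotation vector (axis times angle).
In Python, from rig import arm gives the robot as it stands. The module is installed in compiled form; this text tells all that it offers.
- The arm moves only by the tool drive_tool, never from a script. Its arguments are lists of equal length, an entry for each row: "grip": the opening, from 0 (shut) to 1 (fully open); "translation": the shift along the tool's x, y, z in m, a list of three; "rotation": the turn, a rotation vector about the tool's x, y, z in rad, a list of three. A call has 1 to 5 rows; each row is the pose to reach, as a shift and turn from the pose commanded when the call began, along the tool's axes at that moment; what a row does not reach only later rows make up. A row lasts 1/10 s, in which the tool goes at most 50 mm and 8.59 degrees, less where a joint would pass 70% of its speed; a pose out of reach is approached as far as the arm can. A call with a gripper value outside its range is refused whole. The fingers move at their own pace and stop on an object; "squeeze" is the grip in N (left out, the last holds). Time passes only in rows, so rows that repeat a pose let the fingers close. It gives the time, the measured TCP pose, the force, the opening and the grip force at its end, in the units of the state.
- arm.get_state(): the state, without advancing time (a new reading comes with each control period).
- arm.camera(name): name is "side" or "top"; returns a dict with "color" (420x560x3 uint8, blue, green, red), "vfov" (degrees; the focal length in pixels is half the picture's height over the tangent of half this angle, whatever the lens; pixels are square), "cx", "cy" (the principal point, pixels), "rvec" (rotation vector, rad) and "tvec" (3), from world to camera coordinates, as OpenCV has them. Camera axes: x right, y down, z forward; pixel columns grow to the right and rows downward; lengths in m; the calibration is good to about 2 mm. A picture is of the moment at which its call begins. There is no depth.
- arm.close_job(): hands the job in; it is judged then, once.
Trained networks look in a picture, given as the dict that the camera call returned (one of the last four; its "shot" number tells which), for a name from the list of things; names that differ only in an ending like _2 or _b are one class to them, and where a whole thing is asked for, a point or a joint stands for the part that bears it (a point fixed in the world has none). Each returns a list of dicts, best first, with "score" (0 to 1); they miss things now and then, are a little off and sometimes report something else, mostly with a low value. They report only what shows in the picture. A call takes as long as a camera call.
- arm.search_frame(picture, query): "rect" ([left, top, right, bottom] in pixels, round what is visible of it).
- arm.masks_of(picture, query): "pixels" (420x560 bool, what is visible of it) and "rect" ([left, top, right, bottom] in pixels, round what is visible of it).
The state is a dict: "t": time; "q": joint angles; "qd": joint speeds; "tau": joint torques, N m; "ee_pos": TCP position; "ee_rot": TCP orientation; "ft_force": force on the tool from outside, world axes, zero at the start; "ft_torque": the same for the moment, N m; "width": finger opening in m; "grip_force": force on a finger pad.
Only numpy, scipy, OpenCV 4.12 (cv2) and the standard library are available. Lean on these libraries where they do the work, as an engineer would, in place of code of your own. Each camera call takes 0.05 s, during which the arm holds its last target. There are 200 camera calls.

### The job

Open the wide cupboard with the fingers alone, without grasping anything: press its handle-less door in near the edge away from the hinges and let go, so that the catch releases and the door springs ajar, then put a fingertip behind the free edge and push the door wide open, until it stands square out from the cupboard. Do not pinch the door, leave the narrow cupboard shut, and do not move the loose things lying about.

Things in the scene. Friction and masses are not known exactly. Their poses are not given: they have to be found in the camera images.
- wide_cupboard: The wide plywood cupboard, fixed, 180 mm wide (y), 150 deep (x), 180 high; hollow, with one handle-less wooden door over its whole front. Origin: centre of the carcase's underside; its front looks along its -x, y is its left. Shut, the door's outer face is at x = -0.095. Brass hinges on the left (+y) edge, free edge and catch on the right (-y).
- wide_press (a point): Point on the outer face of the wide cupboard's door, 25 mm from its free edge and 25 mm below its top; moves with the door. A good place to press (along the cupboard's +x).
- wide_hinge (a point): Point on the vertical hinge line of the wide cupboard's door, at the height of the door's top (z = 0.18): the left end of the door's back face. Fixed to the cupboard.
- wide_door (a joint): rad: 0 shut, grows as the free edge swings out to the front. Push-to-open: pressing in about 4 mm at the free edge (about 6 N there, twice that in mid-door; stop at about -0.033 rad) frees the catch; as the finger backs off, a spring throws the door ajar to about 0.45. From there it swings with light friction, stays where left, stop at 1.65. It does not latch again.
- wide_outer: The outer skin of the wide door (9 mm thick; whole door 180 mm wide, 14 thick, from z = 0.006 to 0.18, level with the cupboard's roof). Origin on the hinge line at table height, turns with the door; shut, its axes are the cupboard's and the door runs from the origin along -y.
- wide_inner: The inner skin of the wide door (5 mm thick), the side that faces into the cupboard; same origin and axes as wide_outer. Outer and inner skin must not be pressed at once (a pinch).
- narrow_cupboard: The narrow plywood cupboard, fixed, 120 mm wide (y), 150 deep (x), 180 high; hollow, with one handle-less wooden door over its whole front. Origin: centre of the carcase's underside; its front looks along its -x, y is its left. Shut, the door's outer face is at x = -0.095. Brass hinges on the right (-y) edge, free edge and catch on the left (+y). Left or right of the wide one.
- narrow_door (a joint): rad: 0 shut, grows as the free edge swings out to the front. Push-to-open: pressing in about 4 mm at the free edge (about 6 N there, twice that in mid-door; stop at about -0.05 rad) frees the catch; as the finger backs off, a spring throws the door ajar to about 0.45. From there it swings with light friction, stays where left, stop at 1.65. It does not latch again. To be left alone.
- thread_tin: Small round grey tin, 48 mm across, 38 mm high, loose; origin centre of underside.
- wax_block: Block of pale wax, 32x60x26 mm, loose; origin centre of underside, long along its y.
- pliers: Pliers with red grips, 60x160x12 mm, lying flat, loose; origin centre of underside, long along its y.
- screwdriver_red: Screwdriver with red handle, 27x199x29 mm, lying, loose; origin centre of underside, long along its y.
- marking_gauge: Wooden marking gauge, 76x190x44 mm, lying, loose; origin centre of underside, long along its y.

How it is judged:
On the way, in this order (a step that is already met when the one before it is completed fails the run):
1. the wide cupboard's door is pressed in past flush (value of joint wide_door below -0.008 rad).
2. the catch has let go and the door has sprung ajar (value of joint wide_door above 0.25 rad), for 0.1 s.
At the end, for the whole second after the job is handed in: The wide cupboard's door stands open by more than 1.3 rad (about 75 degrees; square is 1.57) and at rest; the narrow cupboard's door is shut (under 0.03 rad) (value of joint wide_door above 1.3 rad and velocity of joint wide_door between -0.05 and 0.05 rad/s and value of joint narrow_door below 0.03 rad); the robot touches nothing.
It fails at once if the narrow cupboard's door opens (value of joint narrow_door above 0.05 rad).
It fails at once if the door is pinched: fingers press its outer and inner skins at once (contact force between the fingers and wide_outer above 2 N and contact force between the fingers and wide_inner above 2 N).
It fails at once if a loose thing lying about is lifted or shifted by more than 25 mm (distance of any of thread_tin, wax_block, pliers, screwdriver_red, marking_gauge from where it was at the start of the episode above 0.025 m).
It also fails if it takes over 45 s, if anything falls off the work surface, if the arm or the gripper's body presses on something with over 40 N, if the wrist force passes 120 N, or if a joint passes its speed limit or range.

## Working session

There is one attempt and no reset: what is moved stays moved. The work goes in short steps, Python scripts to look and compute and a tool call to move; the robot and the scene stay as the last step left them, time stands still between calls to the robot, and variables do not carry over. Pictures are saved under pics/ and viewed, at most 10 in all, crops included, and the job is handed in when it is done.

Besides the shell and the picture viewer there is one more tool, called after "Emit:" in YAML: its name, and indented under it one key for each argument. drive_tool: Moves the arm, as the interface text tells. Its arguments: {"type":"object","properties":{"grip":{"type":"array","items":{"type":"number"}},"translation":{"type":"array","items":{"type":"array","items":{"type":"number"}}},"rotation":{"type":"array","items":{"type":"array","items":{"type":"number"}}},"squeeze":{"type":"number"}},"required":["grip","translation","rotation"]}

```bash
mkdir -p pics; cat > h.py <<'E'
import numpy as np, cv2
from rig import arm
def K(p):
    h=p["color"].shape[0]; f=h/2/np.tan(np.radians(p["vfov"])/2)
    return np.array([[f,0,p["cx"]],[0,f,p["cy"]],[0,0,1.]])
def ray(p,uv):
    R=cv2.Rodrigues(np.array(p["rvec"],float))[0]; t=np.array(p["tvec"],float)
    d=R.T@np.linalg.inv(K(p))@np.array([uv[0],uv[1],1.]); return -R.T@t,d
def atz(p,uv,z):
    c,d=ray(p,uv); return c+d*(z-c[2])/d[2]
def proj(p,X):
    return cv2.projectPoints(np.array(X,float).reshape(-1,3),np.array(p["rvec"],float),np.array(p["tvec"],float),K(p),None)[0].reshape(-1,2)
E
python3 - <<'E'
from h import *
s=arm.get_state(); print(s["t"],s["ee_pos"],s["ee_rot"],s["width"])
for n in("top","side"):
    p=arm.camera(n); cv2.imwrite(f"pics/{n}0.png",p["color"]); print(n,p["vfov"],ray(p,(280,210)))
    for q in("wide_cupboard","wide_outer","wide_press","narrow_cupboard","thread_tin","wax_block","pliers","screwdriver_red","marking_gauge"):
        r=arm.search_frame(p,q); print(q,[(np.round(x["rect"]),round(x["score"],2)) for x in r[:2]])
E
```

```text
0.0 [ 0.2401419  -0.54972769  0.40390055] [-3.07388985e+00 -6.41982538e-01 -9.78125951e-05] 0.08522129092405496
top 46.19805685246929 (array([0.08834178, 0.13033679, 1.49667726]), array([ 0.32480628, -0.0854798 , -0.94198265]))
wide_cupboard [(array([198., 151., 267., 228.]), 0.72)]
wide_outer [(array([198., 200., 263., 226.]), 0.61)]
wide_press [(array([204., 196., 268., 225.]), 0.79)]
narrow_cupboard [(array([281., 119., 333., 197.]), 0.68)]
thread_tin []
wax_block [(array([168., 280., 191., 294.]), 0.48)]
pliers [(array([386., 213., 426., 245.]), 0.57), (array([202., 200., 267., 227.]), 0.21)]
screwdriver_red [(array([215., 295., 257., 312.]), 0.72)]
marking_gauge [(array([372., 150., 426., 174.]), 0.56), (array([169., 279., 191., 296.]), 0.25)]
side 53.91538300021685 (array([-0.02046976,  0.78207713,  0.74359724]), array([ 0.47294379, -0.70137038, -0.53345133]))
wide_cupboard [(array([158., 182., 250., 284.]), 0.91), (array([250., 166., 277., 227.]), 0.55)]
wide_outer [(array([193., 202., 249., 284.]), 0.69)]
wide_press [(array([194., 199., 251., 281.]), 0.72)]
narrow_cupboard [(array([216., 155., 275., 225.]), 0.68)]
thread_tin [(array([334., 235., 351., 258.]), 0.77), (array([216., 155., 279., 230.]), 0.19)]
wax_block [(array([195., 326., 227., 359.]), 0.78)]
pliers [(array([189., 201., 250., 285.]), 0.44)]
screwdriver_red [(array([269., 308., 294., 334.]), 0.76)]
marking_gauge [(array([298., 165., 330., 187.]), 0.75)]
```

```bash
python3 - <<'E'
import cv2
a=cv2.imread("pics/top0.png"); cv2.imwrite("pics/top0c.png",cv2.resize(a[90:330,130:450],(800,600),interpolation=cv2.INTER_CUBIC))
a=cv2.imread("pics/side0.png"); cv2.imwrite("pics/side0c.png",cv2.resize(a[140:380,120:440],(800,600),interpolation=cv2.INTER_CUBIC))
E
```

```text
(no output)
```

View pics/top0c.png

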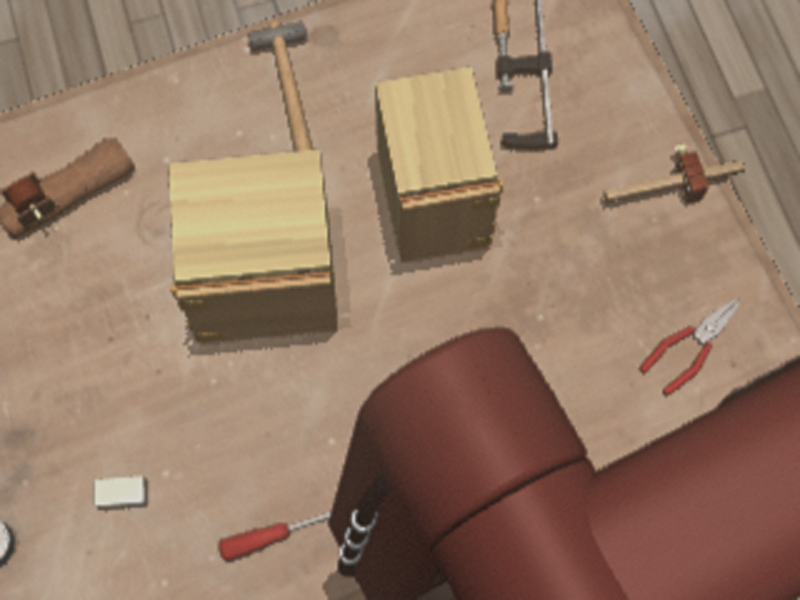

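View pics/side0c.png

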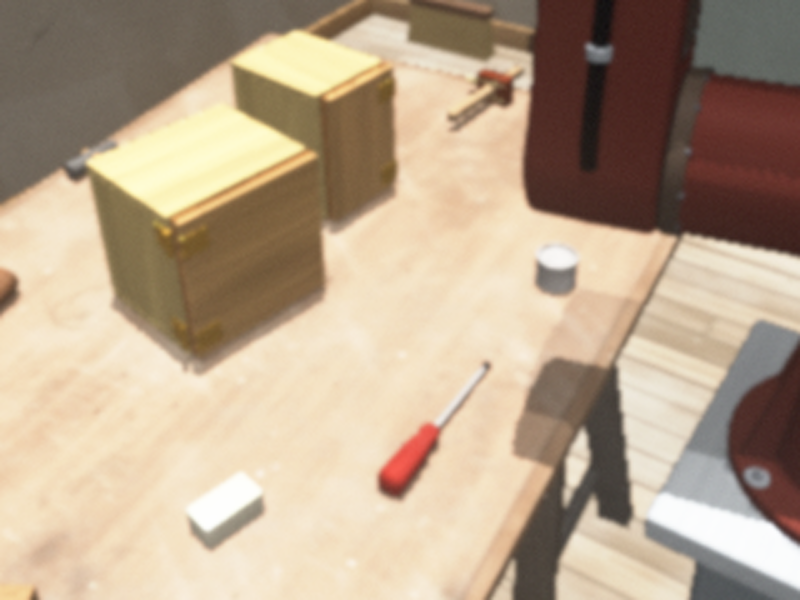

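```bash
cat > fit.py <<'E'
from h import *
from scipy.optimize import least_squares
T=arm.camera("top");S=arm.camera("side")
o=lambda l,off:np.array(l)/2.5+np.array(off)
# local pts: door outer top L, R ; roof back L,R (x=+.075)
def fit(w,tp,sp,tl,sl):
    def res(v):
        c,s=np.cos(v[2]),np.sin(v[2])
        W=lambda L:np.c_[c*L[:,0]-s*L[:,1]+v[0],s*L[:,0]+c*L[:,1]+v[1],L[:,2]]
        return np.r_[(proj(T,W(tl))-tp).ravel(),(proj(S,W(sl))-sp).ravel()]
    r=least_squares(res,[.6,0,0],loss="soft_l1"); print(np.round(r.x,4),np.round(res(r.x),1)); return r.x
def L(w): return np.array([[-.095,w/2,.18],[-.095,-w/2,.18],[.075,w/2,.18],[.075,-w/2,.18]])
sL=lambda w: np.array([[-.095,w/2,.18],[-.095,-w/2,.18],[.075,w/2,.18]])
if __name__=="__main__":
    w=fit(.18,o([[176,294],[331,278],[170,163],[320,151]],(130,90)),o([[174,223],[318,156],[90,170]],(120,140)),L(.18),sL(.18))
    n=fit(.12,o([[402,203],[500,187],[377,85],[472,69]],(130,90)),o([[325,97],[394,65],[233,65]],(120,140)),L(.12),sL(.12))
    for q in("wax_block","screwdriver_red","thread_tin"):
        r=arm.search_frame(S,q)[0]["rect"]; print(q,np.round(atz(S,((r[0]+r[2])/2,(r[1]+r[3])/2),.015),3))
    for q in([170,491],[250,543],[330,517]): print(np.round(atz(T,o(q,(130,90)),.015),3))
    def W(v,p): c,s=np.cos(v[2]),np.sin(v[2]); return np.round([v[0]+c*p[0]-s*p[1],v[1]+s*p[0]+c*p[1]],4)
    print("press",W(w,(-.095,-.065)),"hinge",W(w,(-.081,.09)),"free",W(w,(-.095,-.09)))
    print("narrow corners",[W(n,a) for a in((-.095,.06),(-.095,-.06),(.075,.06))])
E
python3 fit.py
```

```text
[ 0.6885  0.1198 -0.2119] [-0.8  1.   0.4  2.  -0.2 -0.5  0.5 -0.7  0.6  0.4 -0.1 -0.8 -2.1 -3.9]
[ 0.729  -0.1228 -0.1245] [-0.4  2.   0.7  1.8 -0.5 -1.4  0.4 -1.2  0.6  1.  -0.  -0.5 -1.6 -2. ]
wax_block [0.451 0.364 0.015]
screwdriver_red [0.352 0.183 0.015]
thread_tin [ 0.361 -0.107  0.015]
[0.438 0.305 0.015]
[0.349 0.229 0.015]
[0.35  0.129 0.015]
press [0.5819 0.0762] hinge [0.6282 0.2248] free [0.5767 0.0518]
narrow corners [array([ 0.6422, -0.0514]), array([ 0.6272, -0.1705]), array([ 0.8108, -0.0725])]
```

Emit:
drive_tool:
  grip: [0, 0, 0, 0, 0]
  translation:
    - [0.4825, -0.495, 0]
    - [0.4825, -0.495, 0]
    - [0.4825, -0.495, 0]
    - [0.4825, -0.495, 0]
    - [0.4825, -0.495, 0]
  rotation:
    - [0, 0, -2.52]
    - [0, 0, -2.52]
    - [0, 0, -2.52]
    - [0, 0, -2.52]
    - [0, 0, -2.52]

```text
t: 1.75
ee_pos: [0.3287, -0.3141, 0.4047]
ee_rot: [2.621, 1.731, 0.0]
ft_force: [0.7, 0.5, 0.5]
width: 0.0123
grip_force: 0.0
```

```bash
cat > go.py <<'E'
# usage: go.py lx ly tipz : remaining shift (tool axes) and turn to cupboard-local point
import sys
from h import *
V=[.6885,.1198,-.2119]
from scipy.spatial.transform import Rotation as R
s=arm.get_state(); Rt=R.from_rotvec(s["ee_rot"])
c,n=np.cos(V[2]),np.sin(V[2])
C=np.array([[c,-n,0],[n,c,0],[0,0,1]]); o=np.array([V[0],V[1],0])
l=C.T@(np.array(s["ee_pos"])-o)
l[2]-=.173
print("t",s["t"],"local tip",np.round(l,4),"F local",np.round(C.T@np.array(s["ft_force"]),1),"q",np.round(s["q"],2))
G=R.from_matrix(C@np.array([[-1,0,0],[0,1,0],[0,0,-1.]]))
print("rot",np.round((Rt.inv()*G).as_rotvec(),3))
if len(sys.argv)>3:
    g=np.array([float(a) for a in sys.argv[1:4]]); print("shift",np.round(Rt.inv().apply(C@(g-l)),4))
E
python3 go.py -.195 -.065 .232
```

```text
t 1.75 local tip [-0.2605 -0.4999  0.2317] F local [0.6 0.7 0.5] q [-1.05 -0.34 -0.32  1.6   0.    0.92]
rot [ 0.000e+00  1.000e-03 -1.762e+00]
shift [ 4.394e-01 -1.840e-02 -4.000e-04]
```

Emit:
drive_tool:
  grip: [0, 0, 0, 0, 0]
  translation:
    - [0.44, -0.018, 0]
    - [0.44, -0.018, 0]
    - [0.44, -0.018, 0]
    - [0.44, -0.018, 0]
    - [0.44, -0.018, 0]
  rotation:
    - [0, 0, -1.76]
    - [0, 0, -1.76]
    - [0, 0, -1.76]
    - [0, 0, -1.76]
    - [0, 0, -1.76]

```text
t: 2.25
ee_pos: [0.4186, -0.0807, 0.4051]
ee_rot: [1.804, 2.57, 0.0]
ft_force: [0.5, -0.5, 0.3]
width: 0.0001
grip_force: 0.0
```

```bash
python3 go.py -.195 -.065 .232
```

```text
t 2.25 local tip [-0.2217 -0.2528  0.2321] F local [ 0.6 -0.4  0.3] q [-0.5  -0.43 -0.39  1.62 -0.    0.72]
rot [ 0.000e+00  1.000e-03 -1.012e+00]
shift [0.145  0.1222 0.    ]
```

Emit:
drive_tool:
  grip: [0, 0, 0, 0, 0]
  translation:
    - [0.145, 0.122, 0]
    - [0.145, 0.122, 0]
    - [0.145, 0.122, 0]
    - [0.145, 0.122, 0]
    - [0.145, 0.122, 0]
  rotation:
    - [0, 0, -1.01]
    - [0, 0, -1.01]
    - [0, 0, -1.01]
    - [0, 0, -1.01]
    - [0, 0, -1.01]

```text
t: 2.75
ee_pos: [0.4854, 0.0986, 0.4044]
ee_rot: [-0.729, -3.056, -0.001]
ft_force: [0.8, -1.1, -0.9]
width: 0.0001
grip_force: 0.0
```

```bash
python3 go.py -.18 -.065 .135
```

```text
t 2.75 local tip [-0.1941 -0.0634  0.2314] F local [ 1.  -0.9 -0.9] q [-0.06 -0.22 -0.21  1.57  0.    0.4 ]
rot [ 0.001 -0.    -0.257]
shift [-0.0141  0.002   0.0964]
```

Emit:
drive_tool:
  grip: [0, 0, 0, 0, 0]
  translation:
    - [0, 0, 0.05]
    - [0, 0, 0.096]
    - [0, 0, 0.096]
    - [0, 0, 0.096]
    - [0, 0, 0.096]
  rotation:
    - [0, 0, -0.13]
    - [0, 0, -0.257]
    - [0, 0, -0.257]
    - [0, 0, -0.257]
    - [0, 0, -0.257]

```text
t: 3.25
ee_pos: [0.4858, 0.0946, 0.3118]
ee_rot: [0.354, 3.118, 0.0]
ft_force: [0.4, 0.2, -1.1]
width: 0.0002
grip_force: 0.0
```

```bash
python3 go.py -.12 -.065 .135; python3 - <<'E'
from h import *
p=arm.camera("side"); cv2.imwrite("pics/s1.png",cv2.resize(p["color"][140:320,130:370],(800,600),interpolation=cv2.INTER_CUBIC))
E
```

```text
t 3.25 local tip [-0.1929 -0.0673  0.1388] F local [ 0.4  0.3 -1.1] q [-0.07 -0.22 -0.38  1.4  -0.    0.15]
rot [ 0.     0.004 -0.014]
shift [-0.0728  0.0033  0.004 ]
```

View pics/s1.png

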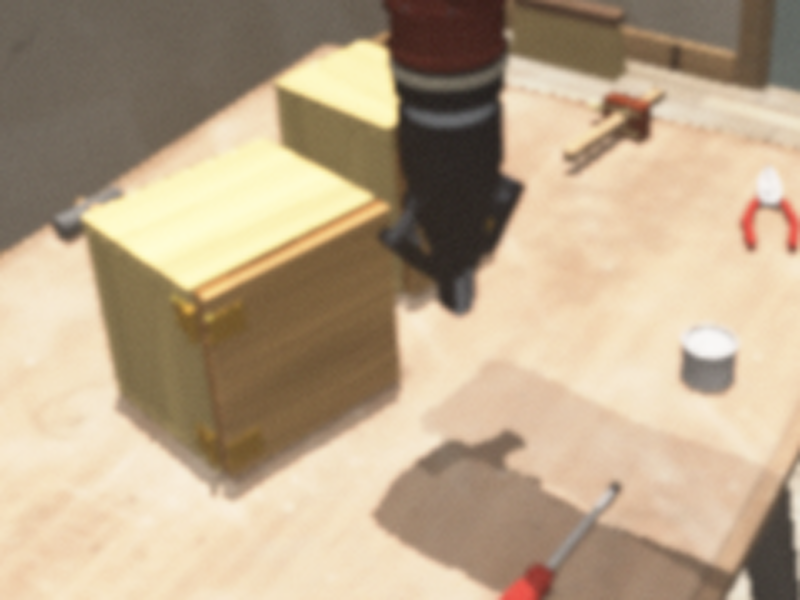

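Emit:
drive_tool:
  grip: [0, 0, 0, 0, 0]
  translation:
    - [-0.035, 0.001, 0]
    - [-0.06, 0.002, 0]
    - [-0.07, 0.003, 0]
    - [-0.072, 0.003, 0]
    - [-0.072, 0.003, 0]
  rotation:
    - [0, 0, 0]
    - [0, 0, 0]
    - [0, 0, 0]
    - [0, 0, 0]
    - [0, 0, 0]

```text
t: 3.8
ee_pos: [0.5556, 0.0818, 0.3094]
ee_rot: [0.35, 3.122, -0.0]
ft_force: [0.3, 0.2, -0.1]
width: -0.0001
grip_force: 0.0
```

```bash
python3 go.py -.106 -.065 .14
```

```text
t 3.8 local tip [-0.1219 -0.0651  0.1364] F local [ 0.2  0.3 -0.1] q [-0.09 -0.01 -0.19  1.39 -0.    0.14]
rot [-0.     0.    -0.011]
shift [-0.0159  0.0002 -0.0036]
```

Emit:
drive_tool:
  grip: [0, 0, 0, 0, 0]
  translation:
    - [-0.005, 0, 0]
    - [-0.01, 0, 0]
    - [-0.013, 0, 0]
    - [-0.016, 0, 0]
    - [-0.016, 0, 0]
  rotation:
    - [0, 0, 0]
    - [0, 0, 0]
    - [0, 0, 0]
    - [0, 0, 0]
    - [0, 0, 0]

```text
t: 4.3
ee_pos: [0.5714, 0.0782, 0.3086]
ee_rot: [-0.349, -3.122, 0.0]
ft_force: [-0.1, -0.2, 0.0]
width: -0.0003
grip_force: 0.0
```

```bash
python3 go.py -.106 -.065 .14
```

```text
t 4.3 local tip [-0.1057 -0.0653  0.1356] F local [-0.1 -0.2  0. ] q [-0.09  0.04 -0.15  1.39 -0.    0.13]
rot [-0.    -0.    -0.011]
shift [ 0.0003  0.0003 -0.0044]
```

Emit:
drive_tool:
  grip: [0, 0, 0, 0]
  translation:
    - [-0.002, 0, 0]
    - [-0.004, 0, 0]
    - [-0.005, 0, 0]
    - [-0.005, 0, 0]
  rotation:
    - [0, 0, 0]
    - [0, 0, 0]
    - [0, 0, 0]
    - [0, 0, 0]

```text
t: 4.7
ee_pos: [0.5757, 0.0772, 0.3085]
ee_rot: [-0.349, -3.12, 0.001]
ft_force: [-5.4, -0.4, 2.9]
width: -0.0003
grip_force: 0.0
```

Emit:
drive_tool:
  grip: [0, 0, 0]
  translation:
    - [-0.002, 0, 0]
    - [-0.003, 0, 0]
    - [-0.003, 0, 0]
  rotation:
    - [0, 0, 0]
    - [0, 0, 0]
    - [0, 0, 0]

```text
t: 5.0
ee_pos: [0.5777, 0.0767, 0.3084]
ee_rot: [-0.348, -3.117, 0.001]
ft_force: [-14.2, -0.4, 7.3]
width: -0.0
grip_force: 0.0
```

Emit:
drive_tool:
  grip: [0, 0, 0]
  translation:
    - [-0.0015, 0, 0]
    - [-0.002, 0, 0]
    - [-0.002, 0, 0]
  rotation:
    - [0, 0, 0]
    - [0, 0, 0]
    - [0, 0, 0]

```text
t: 5.3
ee_pos: [0.5785, 0.0766, 0.3083]
ee_rot: [-0.347, -3.114, 0.001]
ft_force: [-24.5, 1.6, 11.7]
width: 0.0001
grip_force: 0.0
```

Emit:
drive_tool:
  grip: [0, 0, 0, 0, 0]
  translation:
    - [0.03, 0, 0]
    - [0.07, 0, 0]
    - [0.11, 0, 0]
    - [0.12, 0, -0.04]
    - [0.12, 0, -0.08]
  rotation:
    - [0, 0, 0]
    - [0, 0, 0]
    - [0, 0, 0]
    - [0, 0, 0]
    - [0, 0, 0]

```text
t: 5.8
ee_pos: [0.4616, 0.1032, 0.3875]
ee_rot: [-0.347, -3.118, 0.0]
ft_force: [1.5, 0.1, 1.0]
width: 0.0002
grip_force: 0.0
```

```bash
python3 go.py -.12 -.05 .23; python3 - <<'E'
from h import *
p=arm.camera("side"); cv2.imwrite("pics/s2.png",cv2.resize(p["color"][140:320,130:370],(800,600),interpolation=cv2.INTER_CUBIC))
c,n=np.cos(-.2119),np.sin(-.2119)
h=np.array([.6282,.2248])
for a in(.35,.45,.55):
    d=np.array([-np.sin(a),-np.cos(a)])*.18; e=h+[c*d[0]-n*d[1],n*d[0]+c*d[1]]
    print(a,(proj(p,[e[0],e[1],.18])[0]-[130,140])*800/240)
E
```

```text
t 5.8 local tip [-0.2183 -0.064   0.2145] F local [1.5 0.4 1. ] q [-0.06 -0.29 -0.3   1.56 -0.    0.16]
rot [-0.001 -0.004 -0.01 ]
shift [-0.0981  0.015  -0.0159]
0.35 [420.01499522 232.58691078]
0.45 [427.6447918  244.18146624]
0.55 [433.18521965 256.55705536]
```

View pics/s2.png

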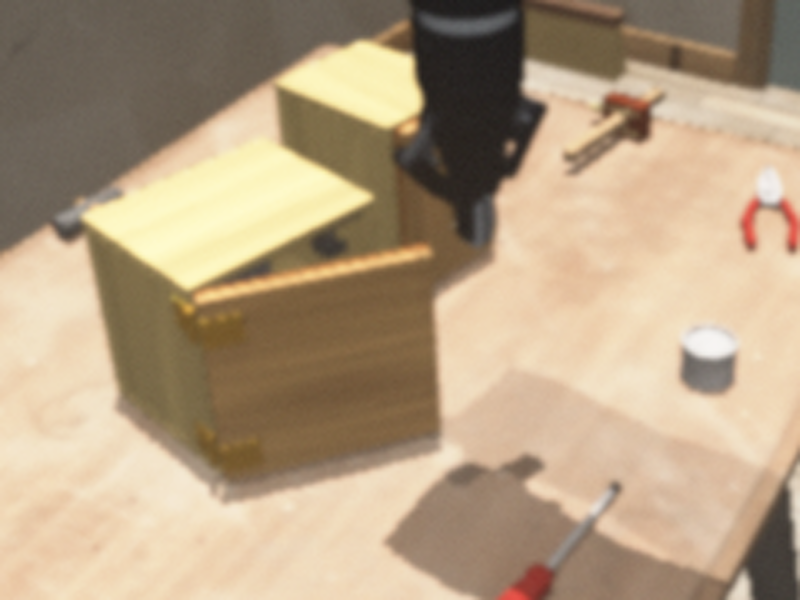

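Emit:
drive_tool:
  grip: [0, 0, 0, 0, 0]
  translation:
    - [0, 0, -0.016]
    - [-0.045, 0.002, -0.016]
    - [-0.09, 0.004, -0.016]
    - [-0.096, 0.004, -0.016]
    - [-0.096, 0.004, -0.016]
  rotation:
    - [0, 0, -0.01]
    - [0, 0, -0.01]
    - [0, 0, -0.01]
    - [0, 0, -0.01]
    - [0, 0, -0.01]

```text
t: 6.35
ee_pos: [0.5594, 0.0848, 0.4036]
ee_rot: [-0.334, -3.122, 0.0]
ft_force: [-0.4, 0.1, -0.9]
width: 0.0001
grip_force: 0.0
```

```bash
python3 go.py -.122 -.06 .14
```

```text
t 6.35 local tip [-0.1188 -0.0613  0.2306] F local [-0.4 -0.  -0.9] q [-0.08  0.   -0.01  1.56 -0.    0.13]
rot [-0.    -0.002 -0.002]
shift [0.003  0.0013 0.0906]
```

Emit:
drive_tool:
  grip: [0, 0, 0, 0, 0]
  translation:
    - [0.003, 0.001, 0.02]
    - [0.003, 0.001, 0.045]
    - [0.003, 0.001, 0.07]
    - [0.003, 0.001, 0.09]
    - [0.003, 0.001, 0.09]
  rotation:
    - [0, 0, 0]
    - [0, 0, 0]
    - [0, 0, 0]
    - [0, 0, 0]
    - [0, 0, 0]

```text
t: 6.85
ee_pos: [0.5573, 0.086, 0.3235]
ee_rot: [0.333, 3.108, -0.006]
ft_force: [-5.3, -8.1, 44.0]
width: 0.0001
grip_force: 22.1
```

```bash
python3 go.py -.122 -.06 .14; python3 - <<'E'
from h import *
p=arm.camera("side"); cv2.imwrite("pics/s3.png",cv2.resize(p["color"][140:320,130:370],(800,600),interpolation=cv2.INTER_CUBIC))
E
```

```text
t 6.85 local tip [-0.1211 -0.0607  0.1505] F local [-3.5 -9.1 44. ] q [-0.08 -0.02 -0.18  1.4  -0.    0.14]
rot [-0.002  0.016 -0.001]
shift [0.0011 0.0007 0.0105]
```

View pics/s3.png

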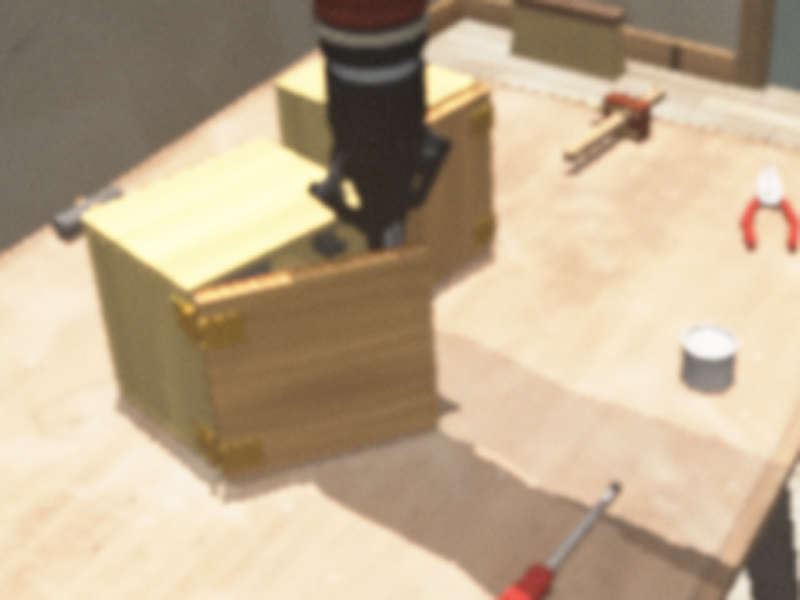

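Emit:
drive_tool:
  grip: [0, 0, 0]
  translation:
    - [0, 0, -0.01]
    - [0, 0, -0.019]
    - [0, 0, -0.019]
  rotation:
    - [0, 0, 0]
    - [0, 0, 0]
    - [0, 0, 0]

```text
t: 7.2
ee_pos: [0.5556, 0.0871, 0.3354]
ee_rot: [0.333, 3.122, 0.0]
ft_force: [0.1, 0.0, -0.2]
width: 0.0002
grip_force: 0.0
```

```bash
python3 go.py -.122 -.06 .16
```

```text
t 7.2 local tip [-0.1231 -0.0599  0.1624] F local [ 0.1  0.1 -0.2] q [-0.08 -0.01 -0.15  1.43  0.    0.14]
rot [ 0.     0.002 -0.001]
shift [-0.0011 -0.0001  0.0024]
```

Emit:
drive_tool:
  grip: [0, 0, 0, 0, 0]
  translation:
    - [0.012, 0.004, 0]
    - [0.0295, 0.017, 0]
    - [0.042, 0.025, 0]
    - [0.0545, 0.034, 0]
    - [0.065, 0.044, 0]
  rotation:
    - [0, 0, 0]
    - [0, 0, 0]
    - [0, 0, 0]
    - [0, 0, 0]
    - [0, 0, 0]

```text
t: 7.7
ee_pos: [0.5006, 0.1445, 0.3333]
ee_rot: [-0.333, -3.123, 0.0]
ft_force: [1.4, -0.3, -0.1]
width: 0.0
grip_force: 0.5
```

```bash
python3 go.py -.215 .0208 .16; python3 - <<'E'
from h import *
p=arm.camera("side"); cv2.imwrite("pics/s4.png",cv2.resize(p["color"][140:320,130:370],(800,600),interpolation=cv2.INTER_CUBIC))
E
```

```text
t 7.7 local tip [-0.1889 -0.0154  0.1603] F local [ 1.4  0.  -0.1] q [ 0.03 -0.14 -0.27  1.44 -0.    0.24]
rot [-0.    -0.    -0.001]
shift [0.0261 0.0362 0.0003]
```

View pics/s4.png

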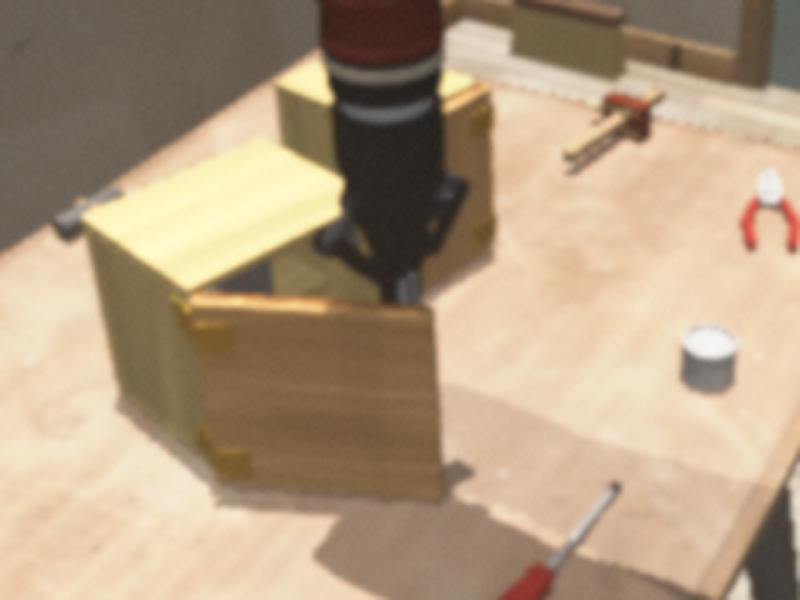

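Emit:
drive_tool:
  grip: [0, 0, 0, 0, 0]
  translation:
    - [0.01, 0.012, 0]
    - [0.018, 0.023, 0]
    - [0.026, 0.036, 0]
    - [0.032, 0.05, 0]
    - [0.037, 0.064, 0]
  rotation:
    - [0, 0, 0]
    - [0, 0, 0]
    - [0, 0, 0]
    - [0, 0, 0]
    - [0, 0, 0]

```text
t: 8.25
ee_pos: [0.4786, 0.2152, 0.3337]
ee_rot: [-0.334, -3.124, 0.0]
ft_force: [1.6, -0.9, -0.3]
width: -0.0
grip_force: 0.5
```

```bash
python3 go.py -.231 .074 .16
```

```text
t 8.25 local tip [-0.2253  0.0492  0.1607] F local [ 1.7 -0.5 -0.3] q [ 0.17 -0.13 -0.26  1.44 -0.    0.39]
rot [-0.    -0.    -0.001]
shift [0.0058 0.0248 0.0006]
```

Finish the push gently, then back off toward the right.

Emit:
drive_tool:
  grip: [0, 0, 0, 0, 0]
  translation:
    - [0.003, 0.008, 0]
    - [0.005, 0.015, 0]
    - [0.006, 0.02, 0]
    - [0.006, 0.023, 0]
    - [0.006, 0.023, 0]
  rotation:
    - [0, 0, 0]
    - [0, 0, 0]
    - [0, 0, 0]
    - [0, 0, 0]
    - [0, 0, 0]

```text
t: 8.75
ee_pos: [0.4781, 0.2378, 0.3336]
ee_rot: [-0.333, -3.124, 0.0]
ft_force: [-0.0, 0.1, 0.5]
width: 0.0002
grip_force: 0.0
```

Emit:
drive_tool:
  grip: [0, 0, 0, 0, 0]
  translation:
    - [0.01, -0.03, 0]
    - [0.01, -0.07, 0]
    - [0.01, -0.11, 0]
    - [0.01, -0.12, -0.04]
    - [0.01, -0.12, -0.07]
  rotation:
    - [0, 0, 0]
    - [0, 0, 0]
    - [0, 0, 0]
    - [0, 0, 0]
    - [0, 0, 0]

```text
t: 9.25
ee_pos: [0.4422, 0.1207, 0.4043]
ee_rot: [-0.338, -3.122, 0.001]
ft_force: [1.1, 0.1, 0.8]
width: -0.0001
grip_force: 0.0
```

```bash
python3 go.py; python3 - <<'E'
from h import *
p=arm.camera("side"); cv2.imwrite("pics/s5.png",cv2.resize(p["color"][140:380,130:450],(800,600),interpolation=cv2.INTER_CUBIC))
c,n=np.cos(-.2119),np.sin(-.2119)
h=np.array([.6282,.2248])
for a in(1.3,1.5,1.57,1.65):
    d=np.array([-np.sin(a),-np.cos(a)])*.18; e=h+[c*d[0]-n*d[1],n*d[0]+c*d[1]]
    print(a,(proj(p,[e[0],e[1],.18])[0]-[130,140])*2.5)
E
```

```text
t 9.25 local tip [-0.241  -0.051   0.2313] F local [1.1 0.3 0.8] q [-0.02 -0.33 -0.31  1.59 -0.    0.2 ]
rot [-0.001 -0.001 -0.004]
1.3 [297.14518671 272.89345027]
1.5 [270.88501361 293.89351651]
1.57 [259.936512   300.74703016]
1.65 [246.40352757 308.15476153]
```

View pics/s5.png

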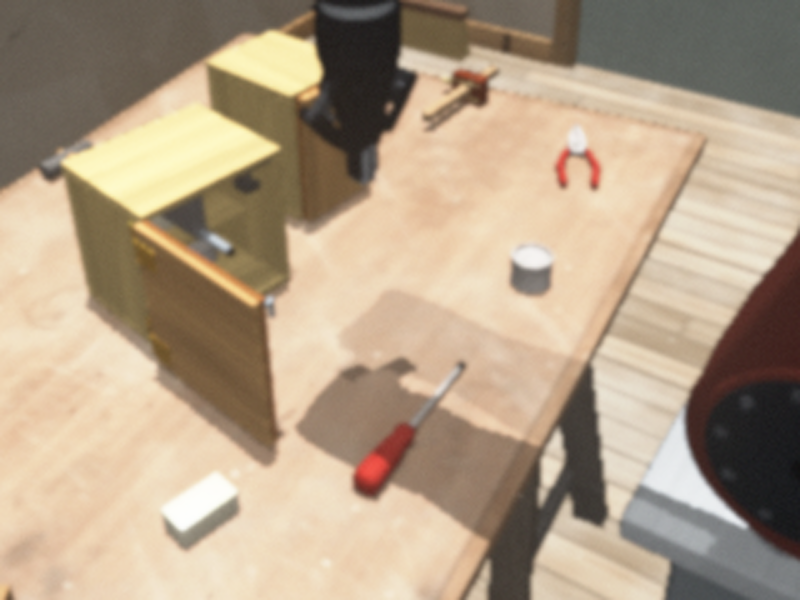

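The door's free edge is at about (265, 300) in the crop, which puts it at about 1.55 rad. The narrow cupboard is shut and the loose things haven't moved. The gripper is clear.

Emit:
drive_tool:
  grip: [0, 0, 0, 0, 0]
  translation:
    - [0, 0, 0]
    - [0, 0, 0]
    - [0, 0, 0]
    - [0, 0, 0]
    - [0, 0, 0]
  rotation:
    - [0, 0, 0]
    - [0, 0, 0]
    - [0, 0, 0]
    - [0, 0, 0]
    - [0, 0, 0]

```text
t: 9.8
ee_pos: [0.4427, 0.1226, 0.403]
ee_rot: [-0.333, -3.123, 0.0]
ft_force: [0.4, 0.8, -0.1]
width: -0.0001
grip_force: 0.0
```

```bash
python3 -c "
from rig import arm
print(arm.close_job())"
```

```text
the job is handed in; nothing more can be done
None
```

I handed the job in at about 9.8 s with no verdict returned: the wide door stands about square (about 1.55 rad in the last picture), the narrow cupboard is shut, the loose things in view look unmoved, and the arm is clear; the one risk is that the gripper pressed down on the wide door or cupboard edge once (44 N at the wrist), which would break the 40 N limit if it counts as the gripper's body.

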